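Close the leaf of a drilling jig

ROBOT

A 7-joint arm with a two-finger parallel gripper is mounted at the origin on a cart in front of the work surface, level with it; the furniture and walls round the work are solid. World frame = base frame: x ahead of the robot, y to its left, z up, the work surface at z = 0. Lengths are in m, angles in degrees, forces in N, time in s.
With the tool pointing down it reaches from about 0.4 to 0.925 m from the base axis. Payload 5.6 kg.
Tool frame: the origin (TCP) lies on the centre line of the jaws, within the pads' length; the fingertips stand 11 mm ahead of it and the grasp point (between the pads) lies 8 mm behind it; z points along the fingers, x is the direction in which the jaws open and shut, and the axes are right-handed (so a half turn about z gives the same grasp; the last joint's range is limited). The gripper opens to 85 mm and grips with 20 to 120 N. Pads are 22 mm wide; open, the fingers measure 114 mm over their backs; the gripper's body (76 mm by 85 mm) begins 54 mm behind the grasp point. The pads swing forward as they close: fully open they stand 13 mm farther back than shut.
Start: joints at [66.578, 26.786, -0.665, 91.828, 0.344, 61.387, -3.226], TCP at [0.232, -0.607, 0.242] pointing down, gripper open.
Joint ranges: [-144.91, 144.91], [-17.63, 115.5], [-89.93, 88.59], [15.96, 139.68], [-74.01, 254.01], [8.47, 105.57], [-167.45, 167.45]. Speed limits (degrees/s): [147.25, 147.25, 180, 180, 180, 180, 180].

INTERFACE

Orientations are given as [roll, pitch, yaw] about the fixed x, y, z axes, in that order (R = Rz(yaw) Ry(pitch) Rx(roll)).
In Python, from rig import r gives the robot as it stands.
- The arm moves only by the shell command python3 -m inch 'ROWS' [FORCE]. ROWS is JSON, a list of rows, each an object of numbers: "x", "y", "z": the shift along the world's x, y, z in units of 30 mm (1.0 is 30 mm); "spin": the turn about the world's z in units of 5 degrees (1.0 is 5 degrees); "jaw": the finger opening in mm, from 0 to 85.4. A call has 1 to 20 rows; each row shifts and turns the commanded pose from where the row before left it; what a row does not reach is not made up. A row lasts 1/10 s, in which the tool goes at most 50 mm and 8.59 degrees, less where a joint would pass 70% of its speed; a pose out of reach is approached as far as the arm can. A call is refused whole if a number of a shift passes 1 or a number of a turn 1, either way. A call with a gripper value outside its range is refused whole. The fingers move at their own pace and stop on an object; FORCE is the grip in N (left out, the last holds). Time passes only in rows, so rows that do not move let the fingers close. It gives the time, the measured TCP pose, the force and the opening at its end, in the units of the state.
- r.observe(): the state, without advancing time (a new reading comes with each control period).
- r.grab_frame(name): name is "scene" or "top"; returns a dict with "image" (420x560x3 uint8, red, green, blue), "fx", "fy", "cx", "cy" (pixels), "extrinsics" (4x4, takes a point from world to camera coordinates). Camera axes: x right, y down, z forward; pixel columns grow to the right and rows downward; lengths in m; the calibration is good to about 2 mm. A picture is of the moment at which its call begins. There is no depth.
- r.finish_job(): hands the job in, once; it reports no verdict.
The state is a dict: "time_s": time; "qpos": joint angles; "joint_vel": joint speeds; "joint_torque": joint torques, N m; "ee_pos": TCP position; "tool_rot": TCP orientation; "contact_force": force on the tool from outside, world axes, zero at the start; "wrist_torque": the same for the moment, N m; "gripper_width": finger opening in m.
Only numpy, scipy, OpenCV 4.12 (cv2) and the standard library are available. Lean on these libraries where they do the work, as an engineer would, in place of code of your own. Each camera call takes 0.05 s, during which the arm holds its last target. There are 200 camera calls.

TASK

The ball bearing lying on the right-hand half of the drilling jig's table is in the way: push it back with a fingertip, without picking it up, until all of it is on the rimmed strip at the back of the jig, clear of where the leaf will land. Then, with a fingertip under its overhanging free edge, turn the jig's aluminium leaf over its spine and press it down until it lies flat on the right-hand half, without letting it slam. Nothing needs gripping; leave the loose things around where they are.

Things in the scene. Friction and masses are not known exactly. Their poses are not given: they have to be found in the camera images.
- jig: Fixed drilling jig, yaw varies: grey table 230 x 250 x 12 mm on two dark feet, top 60 mm above the worktop. Origin at worktop height on the spine's line; x along the spine away from the robot, y left, z up. Table spans x -85 to 145, y -125 to 125 mm; beside it is free space down to the worktop. Right-hand page (half): y < 0, x -80 to 60, with 3 mm high rubber rests at (-66, -119) and (46, -119).
- leaf (a joint): Leaf's angle, rad: 0 = flat over the left-hand page (starts at 0 to 0.12), 1.57 = upright, 3.14 = flat over the right-hand page (stop). Aluminium plate 5 mm thick, about 0.16 kg, x -80 to 60 mm in the jig's frame, 10 to 165 mm from the spine's axis, with four drill bushes. Hinge friction 0.22 N m: it stays at any angle where it is left and must be pressed down to lie flat.
- leaf_edge (a point): Middle of the leaf's free edge, half way through its thickness, 165 mm from the spine's axis; moves with the leaf. At the start the edge overhangs the table's left side by 40 mm and can be hooked from below; about 3 N there turns the leaf.
- spine (a point): Point on the spine (hinge axis), level with leaf_edge: x = -10, y = 0 mm in the jig's frame, 65.5 mm above the worktop. The hinge knuckles have a radius of 6 mm and lie between x = -80 and 60 mm.
- strip (a point): Good place for the bearing's centre: on the table top in the right half of the back strip, at (100, -70, 60) mm in the jig's frame. The strip is the table top from x = 60 mm to a steel rim 10 mm high with its inner face at x = 140 mm; the rim also closes the strip's sides, inner faces at y = -120 and 120 mm.
- bearing: Loose ball bearing, bright steel disc 44 mm across and 13 mm high, about 70 g, lying flat on the right-hand page; origin at the centre of its underside. It slides on the table when pushed. It is all on the strip when its centre is more than 82 mm along +x in the jig's frame.
- fitting: Loose brass hose fitting 17 x 40 x 19 mm, lying in the left half of the back strip; origin at the centre of its underside. To be left alone.
- jaw_block: Loose brown jaw block 50 x 93 x 38 mm on the worktop to the left of the jig. To be left alone.
- gear: Loose steel spur gear, 60 mm across, 22 mm high, on the worktop to the left of the jig. To be left alone.
- star_knob: Loose black star knob with its stud up, 35 x 38 x 43 mm, on the worktop to the left of the jig. To be left alone.
- cylinder: Loose air cylinder 35 x 150 x 46 mm on the worktop to the left behind the jig. To be left alone.
- spindle: Loose clamping spindle standing on its flange, 36 x 50 x 86 mm, on the worktop to the left behind the jig. To be left alone.
Mind the look-alikes: they are no part of the job. What is shaped like the bearing but black or brown is not meant.

How it is judged (in metres and radians):
On the way, in this order (a step that is already met when the one before it is completed fails the run):
1. the bearing is wholly on the back strip (x of bearing in the frame of jig above 0.083 m and z of bearing in the frame of jig between 0.055 and 0.066 m and angle between bearing's own z axis and vertical below 0.15 rad), for 0.2 s.
2. the leaf lies flat on the right-hand page (value of joint leaf above 3.08 rad), for 0.2 s.
At the end, for the whole second after the job is handed in: The leaf lies flat over the right-hand page (joint above 3.08 rad, about 3.5 degrees from its stop) and is still; the bearing lies flat and still on the jig's table with its centre more than 83 mm along +x in the jig's frame, so wholly on the back strip (all of step 1 and value of joint leaf above 3.08 rad and velocity of joint leaf between -0.05 and 0.05 rad/s and linear speed of bearing below 0.01 m/s); the robot touches nothing.
It fails at once if the bearing is lifted off the table (15 mm) instead of being pushed (z of bearing in the frame of jig above 0.075 m).
It fails at once if the bearing falls off the jig (z of bearing in the frame of jig below 0.045 m).
It fails at once if the leaf slams (faster than 4 rad/s) (velocity of joint leaf above 4 rad/s).
It fails at once if the fitting, jaw block, gear, star knob, air cylinder or spindle is moved by more than 20 mm (distance of any of jaw_block, gear, star_knob, cylinder, spindle, fitting from where it was at the start of the episode above 0.02 m).
It also fails if it takes over 61 s, if anything falls off the work surface, if the arm or the gripper's body presses on something with over 40 N, if the wrist force passes 120 N, or if a joint passes its speed limit or range.

## Working session

There is one attempt and no reset: what is moved stays moved. The work goes in short steps, Python scripts to look and compute and a shell command to move; the robot and the scene stay as the last step left them, time stands still between calls to the robot, and variables do not carry over. Pictures are saved under pics/ and viewed, about 8 in all and at most 12, crops included, and the job is handed in when it is done.

```bash
ls; mkdir -p pics
cat > h.py <<'E'
import numpy as np, cv2
from rig import r
def grab(n,f=None):
    d=r.grab_frame(n)
    if f: cv2.imwrite('pics/'+f,d['image'][:,:,::-1])
    return d
def ray(d,u,v,z):
    E=np.array(d['extrinsics']);R=E[:3,:3];t=E[:3,3];c=-R.T@t
    w=R.T@np.array([(u-d['cx'])/d['fx'],(v-d['cy'])/d['fy'],1]);return c+w*(z-c[2])/w[2]
def proj(d,p):
    E=np.array(d['extrinsics']);q=E[:3,:3]@np.array(p)+E[:3,3]
    return np.array([d['fx']*q[0]/q[2]+d['cx'],d['fy']*q[1]/q[2]+d['cy']])
E
python3 - <<'E'
from h import *
import pickle
a=grab('top','top0.png');b=grab('scene','scene0.png')
pickle.dump((a,b),open('f0.pkl','wb'))
for d in (a,b):
    E=np.array(d['extrinsics']);print(d['fx'],d['cx'],d['cy'],-E[:3,:3].T@E[:3,3],E[:3,:3].round(2).tolist())
print(r.observe())
E
```

```text
pics
407.7059446421401 278.84789012462414 203.19352097915473 [0.41046229 0.10941409 1.00186744] [[0.01, -1.0, -0.01], [-0.98, -0.01, -0.18], [0.18, 0.01, -0.98]]
378.95710845798646 273.9797322463906 209.5753085688319 [0.03698761 0.72427349 0.49794453] [[-0.77, -0.64, -0.02], [-0.29, 0.36, -0.89], [0.58, -0.68, -0.46]]
{'time_s': 0.1, 'qpos': array([66.57718677, 26.83314556, -0.66623042, 91.87598439,  0.34147736,
       61.38498679, -3.22596042]), 'joint_vel': array([-0.01372159, -0.16997089, -0.08603401, -0.20523553, -0.02941681,
        0.01864483,  0.05654476]), 'joint_torque': array([ 3.74352303e-04, -5.33519661e+01,  2.11426243e-02, -2.51967984e+01,
        1.14271368e-02,  4.26008177e-03,  6.78530469e-06]), 'ee_pos': array([ 0.23229751, -0.60655705,  0.24140628]), 'tool_rot': array([ 1.79996036e+02,  9.20471424e-02, -6.90446257e+01]), 'contact_force': array([ 0.38612521, -0.4213832 ,  0.04161492]), 'wrist_torque': array([-0.01737744,  0.01974879, -0.02356174]), 'gripper_width': 0.08550392515228193}
```

View pics/top0.png

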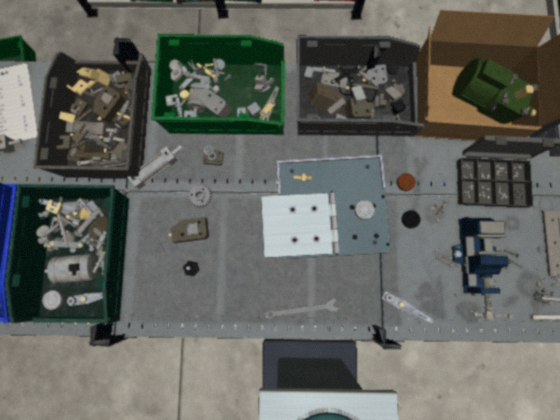

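View pics/scene0.png

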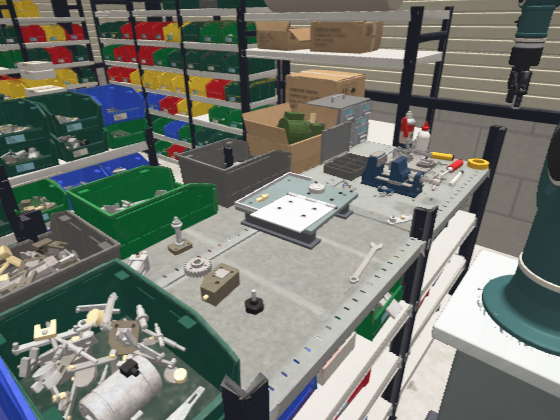

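The top view shows the jig at about (277–388, 156–255), with the white leaf at (262–336, 194–256). There are three disc-like things: bright steel at (365,210) on the jig's right half, black at (411,219) and brown at (406,182), both on the worktop. The bright one on the table fits the description. I'll confirm it in a crop and measure.

Run:
```python
from h import *
import pickle
a,b=pickle.load(open('f0.pkl','rb'))
im=a['image'][145:265,250:430,::-1]
cv2.imwrite('pics/crop0.png',cv2.resize(im,None,fx=4.4,fy=4.4,interpolation=cv2.INTER_CUBIC))
g=a['image']
hsv=cv2.cvtColor(g,cv2.COLOR_RGB2HSV)
m=np.zeros(g.shape[:2],np.uint8);s=(slice(145,265),slice(250,430))
m[s]=(cv2.inRange(hsv,(0,0,185),(180,60,255)))[s]
n,l,st,c=cv2.connectedComponentsWithStats(m)
for i in range(1,n):
    if st[i,4]>30: print(st[i],c[i]); 
    if st[i,4]>1500:
        cn=cv2.findContours((l==i).astype(np.uint8),0,2)[0][0];q=cv2.boxPoints(cv2.minAreaRect(cn));print(q)
        for p in q: print(ray(a,*p,.07))
    elif 100<st[i,4]: print('disc',ray(a,*c[i],.073))
```

```text
[ 262  194   73   62 3806] [296.59905413 224.52574882]
[[261.8801  196.4819 ]
 [333.43216 193.07468]
 [336.26248 252.51132]
 [264.71042 255.91855]]
[0.59167633 0.15651709 0.07      ]
[ 0.60186592 -0.01007065  0.07      ]
[ 0.46421102 -0.01514726  0.07      ]
[0.45434933 0.14720909 0.07      ]
```

View pics/crop0.png

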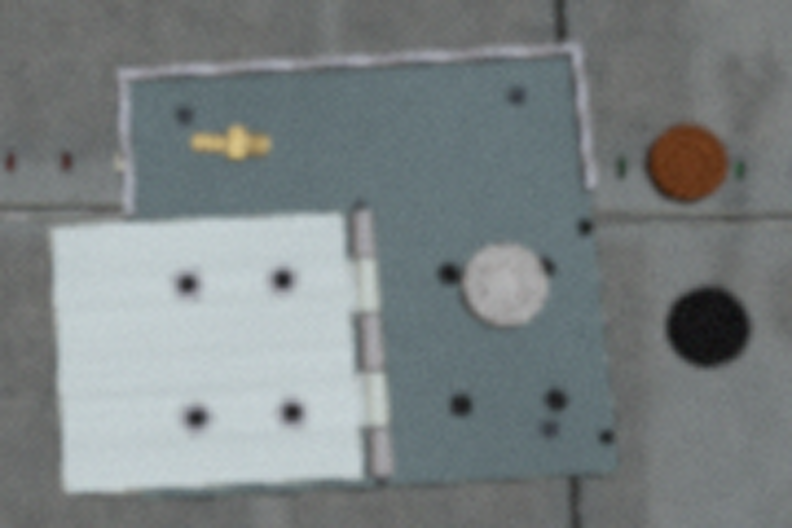

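The crop confirms it: the bright steel disc at crop (505,284), i.e. full (364.8,209.5), is the bearing on the right-hand page. The brown and black discs lie off the jig. Next is the jig pose from corners in both views.

```bash
cat >> h.py <<'E'
def solve(d,pts):
    from scipy.optimize import least_squares
    def f(s):
        c,n=np.cos(s[2]),np.sin(s[2])
        return np.concatenate([proj(d,[s[0]+c*x-n*y,s[1]+n*x+c*y,z])-uv for (x,y,z),uv in pts])
    o=least_squares(f,[.53,-.01,0]);return o.x,o.fun
E
python3 - <<'E'
from h import *
import pickle
a,b=pickle.load(open('f0.pkl','rb'))
P=[((-.085,-.125,.06),(616,468)),((.145,-.125,.07),(580,42)),((.145,.125,.07),(119,69)),((.06,0,.0715),(361,207)),((-.08,0,.0715),(382,475))]
P=[(p,(u/4.4+250-.4,v/4.4+145-.4)) for p,(u,v) in P]
x,f=solve(a,P);print(x,np.degrees(x[2]),f.round(1))
w=ray(a,364.4,209.2,.0715);print('bear',w)
c,n=np.cos(x[2]),np.sin(x[2]);R=np.array([[c,-n],[n,c]]);print('bear jig',R.T@(w[:2]-x[:2]))
for nm,p in dict(strip=(.1,-.07),edge0=(-.01,.165),spine=(-.01,0)).items(): print(nm,x[:2]+R@p)
# leaf angle: edge corners in scene
im=b['image'][160:255,225:365,::-1]
cv2.imwrite('pics/crop1.png',cv2.resize(im,None,fx=5.6,fy=5.6,interpolation=cv2.INTER_CUBIC))
for th in (0,.06,.12):
  q=[]
  for xx in(-.08,.06):
    yz=np.array([.165*np.cos(th),.0655+.165*np.sin(th)]);w=x[:2]+R@(xx,yz[0]);q+=[((proj(b,[*w,yz[1]])-(225,160))*5.6).round(),(proj(a,[*w,yz[1]])).round(1)]
  print(th,q)
for p in [(-.085,-.125,.06),(-.085,.125,.06),(.145,.125,.07),(.145,-.125,.07)]: print('sc',((proj(b,[*(x[:2]+R@p[:2]),p[2]])-(225,160))*5.6).round())
E
```

```text
[ 0.54454478 -0.00978533  0.06882974] 3.9436535861545554 [ 0.7  0.7 -0.  -0.2 -0.6 -0.5 -0.   0.2 -0.  -0.3]
bear [ 0.56445887 -0.08095796  0.0715    ]
bear jig [ 0.014972  -0.0723737]
strip [ 0.64912228 -0.07274204]
edge0 [0.52322052 0.15413622]
spine [ 0.53456846 -0.01047309]
0 [array([421., 424.]), array([263.9, 256.4]), array([142., 326.]), array([260.9, 196.3])]
0.06 [array([422., 402.]), array([263.8, 256.2]), array([142., 305.]), array([260.9, 195.4])]
0.12 [array([423., 379.]), array([264., 256.]), array([142., 284.]), array([261. , 194.6])]
sc [750. 181.]
sc [485. 396.]
sc [ 53. 233.]
sc [358.  64.]
```

View pics/crop1.png

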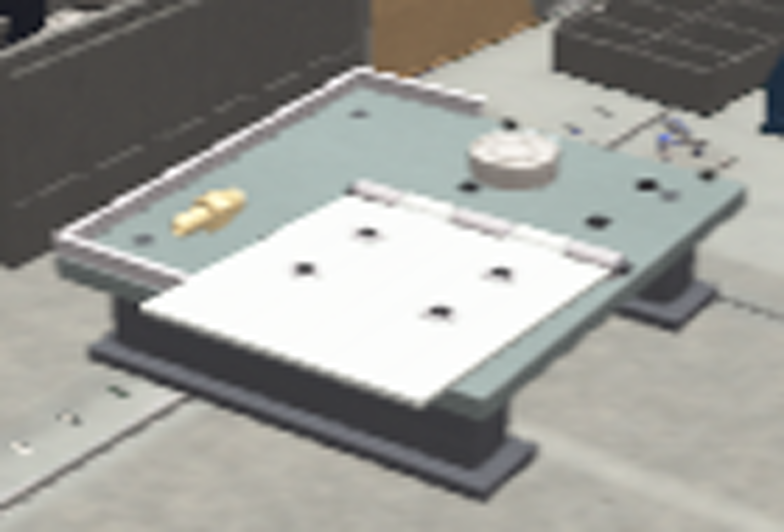

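The corner fit is good to 0.7 px. Jig origin is (0.5445, -0.0098), yaw 3.94°; the bearing is at jig (15, -72) mm; the leaf starts near 0.06 rad, with its free-edge corner at crop (425,403). I'll push with the fingers opened to 20 mm and straddling jig y, so the disc nests between the tips. First I go above jig (-38, -72).

```bash
python3 -m inch '[{"z":1,"jaw":20},{"z":1},{"x":0.5,"y":1,"spin":-0.2},{"x":0.5,"y":1,"spin":-0.2},{"x":0.5,"y":1,"spin":-0.2},{"x":0.5,"y":1,"spin":-0.2},{"x":0.5,"y":1,"spin":-0.2},{"x":0.5,"y":1,"spin":-0.2},{"x":0.5,"y":1,"spin":-0.2},{"x":0.5,"y":1,"spin":-0.2},{"x":0.5,"y":1,"spin":-0.2},{"x":0.5,"y":1,"spin":-0.2},{"x":0.5,"y":1,"spin":-0.2},{"x":0.6,"y":1,"spin":-0.2},{"x":0.6,"y":1,"spin":-0.2},{"x":0.6,"y":1,"spin":-0.2},{"x":0.6,"y":1,"spin":-0.2},{"x":0.6,"y":1,"spin":-0.2},{"x":0.6,"y":1,"spin":-0.2},{}]' 20
```

```text
schema error: expected keys x, y, z, spin, jaw
```

```bash
python3 -m inch '[{"x":0,"y":0,"z":1,"spin":0,"jaw":20},{"x":0,"y":0,"z":1,"spin":0,"jaw":20},{"x":0.5,"y":1,"z":0,"spin":-0.2,"jaw":20},{"x":0.5,"y":1,"z":0,"spin":-0.2,"jaw":20},{"x":0.5,"y":1,"z":0,"spin":-0.2,"jaw":20},{"x":0.5,"y":1,"z":0,"spin":-0.2,"jaw":20},{"x":0.5,"y":1,"z":0,"spin":-0.2,"jaw":20},{"x":0.5,"y":1,"z":0,"spin":-0.2,"jaw":20},{"x":0.5,"y":1,"z":0,"spin":-0.2,"jaw":20},{"x":0.5,"y":1,"z":0,"spin":-0.2,"jaw":20},{"x":0.5,"y":1,"z":0,"spin":-0.2,"jaw":20},{"x":0.5,"y":1,"z":0,"spin":-0.2,"jaw":20},{"x":0.5,"y":1,"z":0,"spin":-0.2,"jaw":20},{"x":0.6,"y":1,"z":0,"spin":-0.2,"jaw":20},{"x":0.6,"y":1,"z":0,"spin":-0.2,"jaw":20},{"x":0.6,"y":1,"z":0,"spin":-0.2,"jaw":20},{"x":0.6,"y":1,"z":0,"spin":-0.2,"jaw":20},{"x":0.6,"y":1,"z":0,"spin":-0.2,"jaw":20},{"x":0.6,"y":1,"z":0,"spin":-0.2,"jaw":20},{"x":0,"y":0,"z":0,"spin":0,"jaw":20}]' 20
```

```text
time_s: 2.1
ee_pos: [0.5071, -0.0918, 0.3021]
tool_rot: [-180.0, 0.1, -85.6]
contact_force: [-0.0, 0.7, 0.1]
gripper_width: 0.0202
```

```bash
python3 -m inch '[{"x":0.15,"y":0.25,"z":-0.7,"spin":0,"jaw":20},{"x":0,"y":0,"z":-0.9,"spin":0,"jaw":20},{"x":0,"y":0,"z":-0.9,"spin":0,"jaw":20},{"x":0,"y":0,"z":-0.9,"spin":0,"jaw":20},{"x":0,"y":0,"z":-0.9,"spin":0,"jaw":20},{"x":0,"y":0,"z":-0.9,"spin":0,"jaw":20},{"x":0,"y":0,"z":-0.8,"spin":0,"jaw":20},{"x":0,"y":0,"z":-0.5,"spin":0,"jaw":20},{"x":0,"y":0,"z":0,"spin":0,"jaw":20}]'
python3 - <<'E'
from h import *
b=grab('scene');a=grab('top')
A=cv2.resize(b['image'][130:240,240:380,::-1],(560,440),interpolation=cv2.INTER_CUBIC)
cv2.imwrite('pics/c2.png',A)
for d in(b,):
  p=r.observe()['ee_pos'];print(p,(proj(d,p-[0,0,.011])-(240,130))*4)
E
```

```text
time_s: 3.0
ee_pos: [0.5078, -0.09, 0.105]
tool_rot: [179.7, 0.1, -86.1]
contact_force: [-0.2, 0.4, 0.1]
gripper_width: 0.02
[ 0.50981097 -0.0899179   0.10736851] [387.36300923 208.27188093]
```

View pics/c2.png

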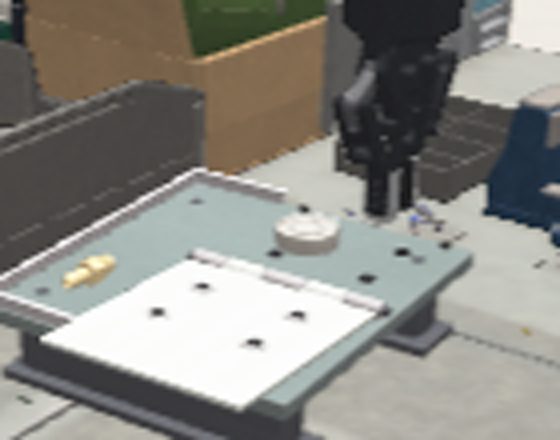

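Tips are at crop (388,213), in front of the bearing at (307,232), matching the projection. Lowering and pushing along jig +x.

```bash
python3 -m inch '[{"x":0.05,"y":0.17,"z":-0.5,"spin":0,"jaw":20},{"x":0,"y":0,"z":-0.4,"spin":0,"jaw":20},{"x":0,"y":0,"z":-0.18,"spin":0,"jaw":20},{"x":0,"y":0,"z":0,"spin":0,"jaw":20},{"x":0.25,"y":0.017,"z":0,"spin":0,"jaw":20},{"x":0.25,"y":0.017,"z":0,"spin":0,"jaw":20},{"x":0.25,"y":0.017,"z":0,"spin":0,"jaw":20},{"x":0.25,"y":0.017,"z":0,"spin":0,"jaw":20},{"x":0.25,"y":0.017,"z":0,"spin":0,"jaw":20},{"x":0.25,"y":0.017,"z":0,"spin":0,"jaw":20},{"x":0.25,"y":0.017,"z":0,"spin":0,"jaw":20},{"x":0.25,"y":0.017,"z":0,"spin":0,"jaw":20},{"x":0.25,"y":0.017,"z":0,"spin":0,"jaw":20},{"x":0.25,"y":0.017,"z":0,"spin":0,"jaw":20},{"x":0.25,"y":0.017,"z":0,"spin":0,"jaw":20},{"x":0,"y":0,"z":0,"spin":0,"jaw":20}]'
python3 - <<'E'
from h import *
b=grab('scene');a=grab('top')
A=cv2.resize(b['image'][130:240,240:380,::-1],(560,440),interpolation=cv2.INTER_CUBIC)
B=cv2.resize(a['image'][150:260,320:400,::-1],(320,440),interpolation=cv2.INTER_CUBIC)
cv2.imwrite('pics/c3.png',np.hstack([A,B]))
E
```

```text
time_s: 4.7
ee_pos: [0.5954, -0.0786, 0.0749]
tool_rot: [-179.9, 0.0, -86.0]
contact_force: [-0.9, 1.4, -0.5]
gripper_width: 0.0199
```

View pics/c3.png

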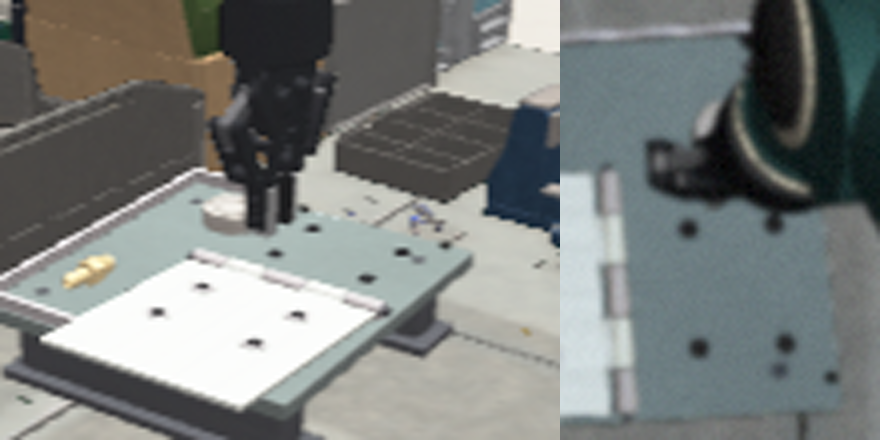

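The bearing (crop (225,212)) is nested and moving straight; by the tool it's near jig x 77 mm. Another ~22 mm, then back off, lift, and swing out of the way to check.

```bash
python3 -m inch '[{"x":0.25,"y":0.017,"z":0,"spin":0,"jaw":20},{"x":0.25,"y":0.017,"z":0,"spin":0,"jaw":20},{"x":0.2,"y":0.014,"z":0,"spin":0,"jaw":20},{"x":0.1,"y":0,"z":0,"spin":0,"jaw":20},{"x":0,"y":0,"z":0,"spin":0,"jaw":20},{"x":-0.2,"y":-0.014,"z":0,"spin":0,"jaw":20},{"x":-0.4,"y":-0.03,"z":0,"spin":0,"jaw":20},{"x":-0.3,"y":0,"z":0.8,"spin":0,"jaw":0},{"x":0,"y":0,"z":1,"spin":0,"jaw":0},{"x":0,"y":0,"z":1,"spin":0,"jaw":0},{"x":-0.5,"y":0,"z":1,"spin":0,"jaw":0},{"x":-0.5,"y":0.5,"z":1,"spin":0,"jaw":0},{"x":-0.5,"y":1,"z":0.5,"spin":0,"jaw":0},{"x":0,"y":1,"z":0,"spin":0,"jaw":0},{"x":0,"y":1,"z":0,"spin":0,"jaw":0},{"x":0,"y":1,"z":0,"spin":0,"jaw":0},{"x":0,"y":1,"z":0,"spin":0,"jaw":0},{"x":0,"y":1,"z":0,"spin":0,"jaw":0},{"x":0,"y":0.6,"z":0,"spin":0,"jaw":0},{"x":0,"y":0,"z":0,"spin":0,"jaw":0}]'
cat > bear.py <<'E'
from h import *
X=np.array([.54454,-.00979]);c,n=np.cos(.06883),np.sin(.06883);R=np.array([[c,-n],[n,c]])
def bear(a):
    g=a['image'];hsv=cv2.cvtColor(g,cv2.COLOR_RGB2HSV);m=cv2.inRange(hsv,(0,0,165),(180,25,255))
    m[:,:342]=0;m[:,381:]=0;m[:163]=0;m[250:]=0
    k,l,st,ce=cv2.connectedComponentsWithStats(m)
    for i in range(1,k):
        if st[i,4]>60: print('blob',st[i],ce[i],'jig',R.T@(ray(a,*ce[i],.0715)[:2]-X))
E
python3 - <<'E'
from bear import *
a=grab('top');bear(a);b=grab('scene')
A=cv2.resize(b['image'][130:240,220:360,::-1],(420,330),interpolation=cv2.INTER_CUBIC)
B=cv2.resize(a['image'][145:265,250:400,::-1],(375,300),interpolation=cv2.INTER_CUBIC)
cv2.imwrite('pics/c4.png',np.hstack([A,np.pad(B,((0,30),(0,0),(0,0)))]))
E
```

```text
time_s: 6.8
ee_pos: [0.5448, 0.1374, 0.234]
tool_rot: [180.0, 0.1, -85.8]
contact_force: [-0.9, -0.1, -0.1]
gripper_width: 0.0002
blob [354 165  17  17 235] [361.91489362 173.56170213] jig [ 0.09968521 -0.0743309 ]
```

View pics/c4.png

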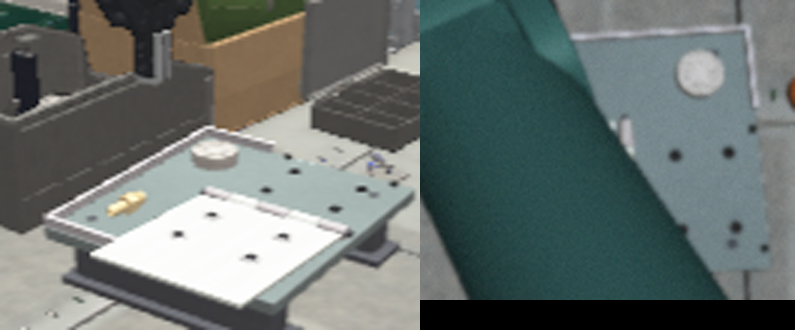

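Bearing at jig (99.7, -74) mm, lying flat on the strip at crop (700,73), with the leaf untouched. Next: turn 90° so the straight sides of the closed fingers face the leaf's edge, and go down just outside it.

```bash
python3 -m inch '[{"x":-0.2,"y":0.6,"z":0,"spin":1,"jaw":0},{"x":-0.2,"y":0.6,"z":0,"spin":1,"jaw":0},{"x":-0.2,"y":0.5,"z":0,"spin":1,"jaw":0},{"x":-0.2,"y":0,"z":0,"spin":1,"jaw":0},{"x":0,"y":0,"z":0,"spin":1,"jaw":0},{"x":0,"y":0,"z":0,"spin":1,"jaw":0},{"x":0,"y":0,"z":0,"spin":1,"jaw":0},{"x":0,"y":0,"z":0,"spin":1,"jaw":0},{"x":0,"y":0,"z":0,"spin":1,"jaw":0},{"x":0,"y":0,"z":0,"spin":1,"jaw":0},{"x":0,"y":0,"z":0,"spin":1,"jaw":0},{"x":0,"y":0,"z":0,"spin":1,"jaw":0},{"x":0,"y":0,"z":-0.6,"spin":1,"jaw":0},{"x":0,"y":0,"z":-0.6,"spin":1,"jaw":0},{"x":0,"y":0,"z":-0.6,"spin":1,"jaw":0},{"x":0,"y":0,"z":-0.6,"spin":1,"jaw":0},{"x":0,"y":0,"z":-0.6,"spin":1,"jaw":0},{"x":0,"y":0,"z":-0.6,"spin":1,"jaw":0},{"x":0,"y":0,"z":-0.6,"spin":0,"jaw":0},{"x":0,"y":0,"z":0,"spin":0,"jaw":0}]'
python3 - <<'E'
from bear import *
o=r.observe();print(o['qpos'].round(1),o['ee_pos'],o['tool_rot'],R.T@(o['ee_pos'][:2]-X))
E
```

```text
time_s: 8.9
ee_pos: [0.5208, 0.1823, 0.1056]
tool_rot: [179.9, 0.3, 3.8]
contact_force: [-0.3, -0.2, 0.8]
gripper_width: 0.0001
[  6.7  34.3 -38.1 109.4  28.7  46.5 -43.2] [0.5208189  0.18225149 0.10556199] [179.86017916   0.26151124   3.79488015] [-0.01045715  0.1932182 ]
```

```bash
python3 -m inch '[{"x":0,"y":0,"z":-0.6,"spin":0,"jaw":0},{"x":0,"y":0,"z":-0.5,"spin":0,"jaw":0},{"x":0,"y":0,"z":-0.2,"spin":0,"jaw":0},{"x":0,"y":-0.2,"z":0,"spin":0,"jaw":0},{"x":0,"y":-0.2,"z":0,"spin":0,"jaw":0},{"x":0,"y":-0.1,"z":0,"spin":0,"jaw":0},{"x":0,"y":0,"z":0,"spin":0,"jaw":0}]'
python3 - <<'E'
from bear import *
b=grab('scene')
A=cv2.resize(b['image'][130:250,200:340,::-1],(700,600),interpolation=cv2.INTER_CUBIC)
cv2.imwrite('pics/c5.png',A);print(r.observe()['contact_force'])
E
```

```text
time_s: 9.6
ee_pos: [0.5225, 0.1694, 0.0694]
tool_rot: [180.0, -0.1, 3.9]
contact_force: [-0.6, -0.0, -0.0]
gripper_width: -0.0
[-0.15924353 -1.44890437  0.91574756]
```

View pics/c5.png

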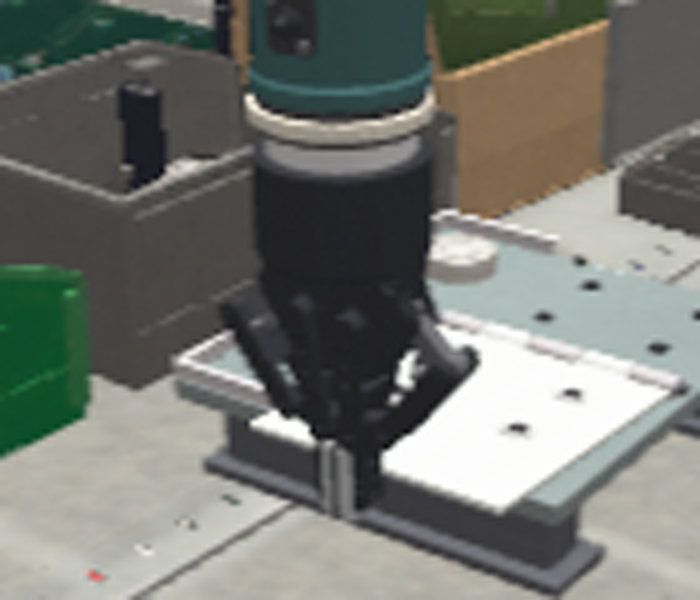

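The closed fingers stand at crop (345,480) right beside the free edge with tips below it. Press in gently, then lift with a preload.

```bash
python3 -m inch '[{"x":0,"y":-0.1,"z":0,"spin":0,"jaw":0},{"x":0,"y":-0.1,"z":0,"spin":0,"jaw":0},{"x":0,"y":-0.05,"z":0,"spin":0,"jaw":0},{"x":0,"y":0,"z":0,"spin":0,"jaw":0}]';python3 -m inch '[{"x":0,"y":-0.05,"z":0.1,"spin":0,"jaw":0},{"x":0,"y":-0.05,"z":0.1,"spin":0,"jaw":0},{"x":0,"y":-0.05,"z":0.1,"spin":0,"jaw":0},{"x":0,"y":0,"z":0,"spin":0,"jaw":0}]'
```

```text
time_s: 10.05
ee_pos: [0.522, 0.1655, 0.0693]
tool_rot: [-179.8, -0.1, 4.0]
contact_force: [-0.4, 5.5, -1.7]
gripper_width: 0.0004
time_s: 10.45
ee_pos: [0.5221, 0.1644, 0.0793]
tool_rot: [-179.5, -0.2, 4.2]
contact_force: [-1.3, 12.3, 1.0]
gripper_width: -0.0003
```

```bash
cat >> bear.py <<'E'
def corner(b):
    g=b['image'];hsv=cv2.cvtColor(g,cv2.COLOR_RGB2HSV);m=cv2.inRange(hsv,(0,0,225),(180,40,255))
    m[:,:235]=0;m[:,345:]=0;m[:150]=0;m[250:]=0
    k,l,st,ce=cv2.connectedComponentsWithStats(m);i=1+st[1:,4].argmax()
    ys,xs=np.where(l==i);j=ys.argmax();uv=np.array([xs[ys==ys.max()].mean(),ys.max()])
    T=np.linspace(0,3.2,641);e=[]
    for t in T:
        w=X+R@(-.08,.165*np.cos(t)+.002*np.sin(t));e.append(np.linalg.norm(proj(b,[*w,.0655+.165*np.sin(t)-.002*np.cos(t)])-uv))
    print('corner',uv,'area',st[i,4],'theta',T[np.argmin(e)],min(e))
E
python3 - <<'E'
from bear import *
import pickle
corner(pickle.load(open('f0.pkl','rb'))[1]);b=grab('scene');corner(b)
for i in range(3): o=r.observe();print(o['contact_force'],o['ee_pos']);grab('top')
E
```

```text
corner [299. 230.] area 1652 theta 0.095 1.3974529149852781
corner [299.5 226. ] area 927 theta 0.155 1.2394567062383455
[-0.60996899 11.47984283  2.01622463] [0.52212563 0.16441918 0.07926761]
[-1.02220721 11.53506351  1.58568873] [0.52213035 0.1644677  0.07926884]
[-1.37305165 12.32560723  1.69308742] [0.52212387 0.16445104 0.07922117]
```

The leaf follows the finger (about +0.06 rad for the 9 mm lift). Carrying on along the arc.

```bash
python3 -m inch '[{"x":0,"y":-0.04,"z":0.19,"spin":0,"jaw":0},{"x":0,"y":-0.04,"z":0.19,"spin":0,"jaw":0},{"x":0,"y":-0.05,"z":0.19,"spin":0,"jaw":0},{"x":0,"y":-0.05,"z":0.19,"spin":0,"jaw":0},{"x":0,"y":-0.05,"z":0.19,"spin":0,"jaw":0},{"x":0,"y":0,"z":0,"spin":0,"jaw":0}]';python3 - <<'E'
from bear import *
corner(grab('scene'))
E
```

```text
time_s: 11.25
ee_pos: [0.5225, 0.1584, 0.1087]
tool_rot: [-179.4, -0.3, 4.2]
contact_force: [-0.4, 13.5, 4.4]
gripper_width: 0.0001
corner [302. 213.] area 626 theta 0.335 0.688210440992637
```

```bash
python3 -m inch '[{"x":0,"y":-0.08,"z":0.2,"spin":0,"jaw":0},{"x":0,"y":-0.08,"z":0.2,"spin":0,"jaw":0},{"x":0,"y":-0.09,"z":0.2,"spin":0,"jaw":0},{"x":0,"y":-0.1,"z":0.2,"spin":0,"jaw":0},{"x":0,"y":-0.1,"z":0.2,"spin":0,"jaw":0},{"x":0.01,"y":-0.11,"z":0.2,"spin":0,"jaw":0},{"x":0.01,"y":-0.13,"z":0.18,"spin":0,"jaw":0},{"x":0.01,"y":-0.14,"z":0.18,"spin":0,"jaw":0},{"x":0.01,"y":-0.14,"z":0.18,"spin":0,"jaw":0},{"x":0.01,"y":-0.15,"z":0.18,"spin":0,"jaw":0},{"x":0.01,"y":-0.15,"z":0.18,"spin":0,"jaw":0},{"x":0.01,"y":-0.15,"z":0.16,"spin":0,"jaw":0},{"x":0,"y":0,"z":0,"spin":0,"jaw":0}]';python3 - <<'E'
from bear import *
b=grab('scene');corner(b)
cv2.imwrite('pics/c6.png',cv2.resize(b['image'][110:240,200:360,::-1],(738,600),interpolation=cv2.INTER_CUBIC))
E
```

```text
time_s: 12.6
ee_pos: [0.5258, 0.1149, 0.1775]
tool_rot: [-179.6, -0.4, 4.2]
contact_force: [0.2, 11.9, 10.1]
gripper_width: -0.0003
corner [312.5 177. ] area 37 theta 0.8200000000000001 1.5215881373506643
```

View pics/c6.png

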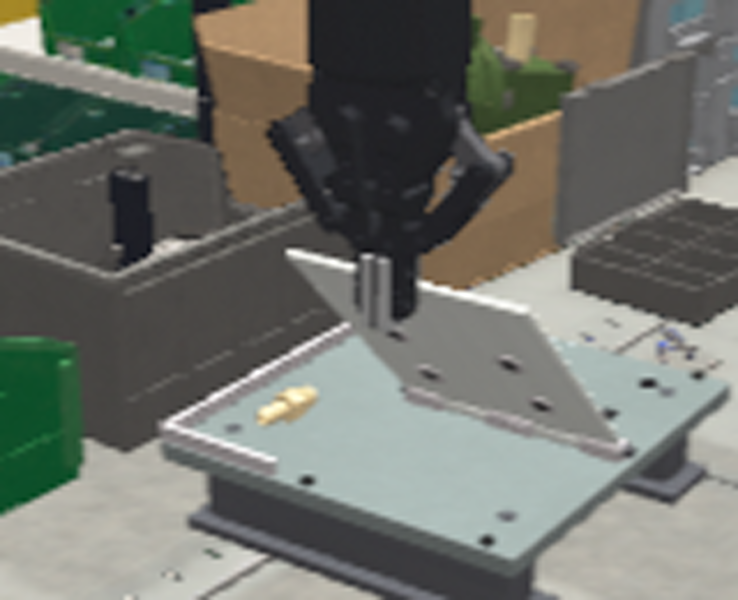

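The leaf stands at about 0.82 rad with its edge (crop (400,285)) roughly 20 mm above the fingertip. On to upright.

```bash
python3 -m inch '[{"x":0.02,"y":-0.25,"z":0.2,"spin":0,"jaw":0},{"x":0.02,"y":-0.28,"z":0.2,"spin":0,"jaw":0},{"x":0.02,"y":-0.3,"z":0.2,"spin":0,"jaw":0},{"x":0.02,"y":-0.3,"z":0.19,"spin":0,"jaw":0},{"x":0.02,"y":-0.3,"z":0.17,"spin":0,"jaw":0},{"x":0.02,"y":-0.3,"z":0.15,"spin":0,"jaw":0},{"x":0.02,"y":-0.29,"z":0.1,"spin":0,"jaw":0},{"x":0.02,"y":-0.29,"z":0.08,"spin":0,"jaw":0},{"x":0.02,"y":-0.29,"z":0.06,"spin":0,"jaw":0},{"x":0.02,"y":-0.29,"z":0.05,"spin":0,"jaw":0},{"x":0.02,"y":-0.29,"z":0.04,"spin":0,"jaw":0},{"x":0.02,"y":-0.29,"z":0.02,"spin":0,"jaw":0},{"x":0.02,"y":-0.27,"z":0,"spin":0,"jaw":0},{"x":0,"y":0,"z":0,"spin":0,"jaw":0}]';python3 - <<'E'
from bear import *
o=r.observe();p=o['ee_pos'];print(p,'jig',R.T@(p[:2]-X)*1e3,o['contact_force'])
E
```

```text
time_s: 14.05
ee_pos: [0.5318, -0.0052, 0.2177]
tool_rot: [179.9, 0.0, 3.8]
contact_force: [-0.9, -0.4, -0.0]
gripper_width: -0.0001
[ 0.53175281 -0.00515536  0.21774181] jig [-12.43816168   5.50310872] [-0.90230993 -0.37297167 -0.04597768]
```

Roughly upright, and past centre by finger position. Force is near zero, so nothing is binding. Now follow the arc over and down to about 2.4 rad.

```bash
python3 -m inch '[{"x":0.02,"y":-0.25,"z":-0.02,"spin":0,"jaw":0},{"x":0.02,"y":-0.25,"z":-0.02,"spin":0,"jaw":0},{"x":0.02,"y":-0.25,"z":-0.03,"spin":0,"jaw":0},{"x":0.02,"y":-0.25,"z":-0.04,"spin":0,"jaw":0},{"x":0.02,"y":-0.25,"z":-0.05,"spin":0,"jaw":0},{"x":0.02,"y":-0.25,"z":-0.05,"spin":0,"jaw":0},{"x":0.02,"y":-0.25,"z":-0.07,"spin":0,"jaw":0},{"x":0.02,"y":-0.24,"z":-0.12,"spin":0,"jaw":0},{"x":0.02,"y":-0.23,"z":-0.14,"spin":0,"jaw":0},{"x":0.02,"y":-0.23,"z":-0.15,"spin":0,"jaw":0},{"x":0.02,"y":-0.22,"z":-0.16,"spin":0,"jaw":0},{"x":0.02,"y":-0.22,"z":-0.17,"spin":0,"jaw":0},{"x":0.02,"y":-0.22,"z":-0.18,"spin":0,"jaw":0},{"x":0.02,"y":-0.2,"z":-0.18,"spin":0,"jaw":0},{"x":0,"y":0,"z":0,"spin":0,"jaw":0}]';python3 - <<'E'
from bear import *
b=grab('scene');o=r.observe();p=o['ee_pos'];print(p,'jig',R.T@(p[:2]-X)*1e3,o['contact_force'])
cv2.imwrite('pics/c7.png',cv2.resize(b['image'][110:240,220:380,::-1],(738,600),interpolation=cv2.INTER_CUBIC))
E
```

```text
time_s: 15.55
ee_pos: [0.5397, -0.1038, 0.1755]
tool_rot: [-180.0, 0.1, 3.9]
contact_force: [-0.9, -0.3, 0.2]
gripper_width: -0.0001
[ 0.53998778 -0.10321611  0.17599056] jig [-10.96688663 -92.89181261] [ 0.9345206   0.44296834 -0.82301547]
```

View pics/c7.png

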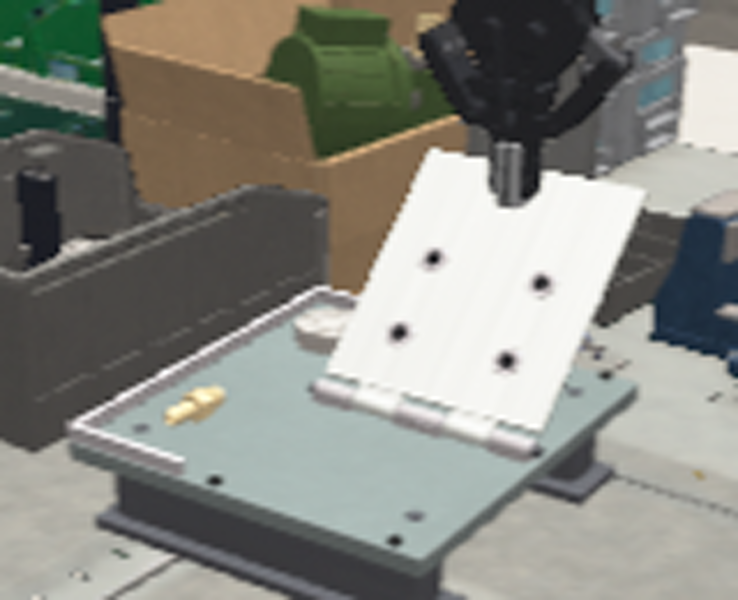

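The leaf is at about 2.4 rad, the fingertip at crop (510,195) on its face near the free edge, the bearing still back on the strip. Pressing on down.

```bash
python3 -m inch '[{"x":0.01,"y":-0.17,"z":-0.18,"spin":0,"jaw":0},{"x":0.01,"y":-0.16,"z":-0.19,"spin":0,"jaw":0},{"x":0.01,"y":-0.14,"z":-0.2,"spin":0,"jaw":0},{"x":0.01,"y":-0.13,"z":-0.2,"spin":0,"jaw":0},{"x":0.01,"y":-0.12,"z":-0.21,"spin":0,"jaw":0},{"x":0.01,"y":-0.1,"z":-0.21,"spin":0,"jaw":0},{"x":0.01,"y":-0.09,"z":-0.22,"spin":0,"jaw":0},{"x":0.01,"y":-0.09,"z":-0.22,"spin":0,"jaw":0},{"x":0,"y":-0.08,"z":-0.22,"spin":0,"jaw":0},{"x":0,"y":-0.07,"z":-0.22,"spin":0,"jaw":0},{"x":0,"y":-0.05,"z":-0.22,"spin":0,"jaw":0},{"x":0,"y":-0.04,"z":-0.22,"spin":0,"jaw":0},{"x":0,"y":-0.02,"z":-0.22,"spin":0,"jaw":0},{"x":0,"y":0,"z":-0.22,"spin":0,"jaw":0},{"x":0,"y":0,"z":-0.2,"spin":0,"jaw":0},{"x":0,"y":0,"z":-0.15,"spin":0,"jaw":0},{"x":0,"y":0,"z":0,"spin":0,"jaw":0}]'
```

```text
time_s: 17.3
ee_pos: [0.5426, -0.1404, 0.0789]
tool_rot: [179.9, 0.1, 4.0]
contact_force: [-6.1, -0.4, 14.7]
gripper_width: -0.0001
```

The tip sits at z 0.068, which is the height of the flat leaf's upper face, with 15 N. A bit more press, hold, then lift straight up and clear to look.

```bash
python3 -m inch '[{"x":0,"y":0,"z":-0.1,"spin":0,"jaw":0},{"x":0,"y":0,"z":-0.1,"spin":0,"jaw":0},{"x":0,"y":0,"z":0,"spin":0,"jaw":0},{"x":0,"y":0,"z":0,"spin":0,"jaw":0},{"x":0,"y":0,"z":0,"spin":0,"jaw":0}]'; python3 -m inch '[{"x":0,"y":0,"z":0.2,"spin":0,"jaw":0},{"x":0,"y":0,"z":0.3,"spin":0,"jaw":0},{"x":0,"y":0,"z":0.6,"spin":0,"jaw":0},{"x":0,"y":0,"z":1,"spin":0,"jaw":0},{"x":0,"y":0,"z":1,"spin":0,"jaw":0},{"x":0,"y":0,"z":1,"spin":0,"jaw":0},{"x":0,"y":0,"z":1,"spin":0,"jaw":0},{"x":0,"y":-1,"z":0.5,"spin":0,"jaw":0},{"x":0,"y":-1,"z":0,"spin":0,"jaw":0},{"x":0,"y":-1,"z":0,"spin":0,"jaw":0},{"x":0,"y":-1,"z":0,"spin":0,"jaw":0},{"x":0,"y":-1,"z":0,"spin":0,"jaw":0},{"x":0,"y":-1,"z":0,"spin":0,"jaw":0},{"x":0,"y":0,"z":0,"spin":0,"jaw":0}]'
python3 - <<'E'
from bear import *
a=grab('top');b=grab('scene');bear(a)
for t in (3.0,3.08,3.14):
  print(t,[(proj(b,[*(X+R@(xx,.165*np.cos(t)-.0025*np.sin(t))),.0655+.165*np.sin(t)+.0025])-(240,130)).round(1)*4.6 for xx in(-.08,.06)])
A=cv2.resize(b['image'][130:230,240:370,::-1],None,fx=4.6,fy=4.6,interpolation=cv2.INTER_CUBIC)
B=cv2.resize(a['image'][145:265,250:400,::-1],(200,160))
A[:160,-200:]=B
cv2.imwrite('pics/c8.png',A)
E
```

```text
time_s: 17.8
ee_pos: [0.5429, -0.1403, 0.0783]
tool_rot: [179.7, 0.1, 4.0]
contact_force: [-20.1, 2.0, 58.8]
gripper_width: -0.0003
time_s: 19.2
ee_pos: [0.5412, -0.326, 0.2383]
tool_rot: [179.9, 0.1, 3.5]
contact_force: [-0.2, -0.4, -0.2]
gripper_width: -0.0002
blob [355 167  14  13  96] [361.66666667 172.4375    ] jig [ 0.10242334 -0.07399631]
blob [ 342  190   39   60 2168] [360.9451107  220.30350554] jig [-0.01033709 -0.06207782]
3.0 [array([571.32, 214.82]), array([368.46, 168.36])]
3.08 [array([570.4 , 234.14]), array([368.46, 186.76])]
3.14 [array([568.56, 249.32]), array([368.  , 201.02])]
```

View pics/c8.png

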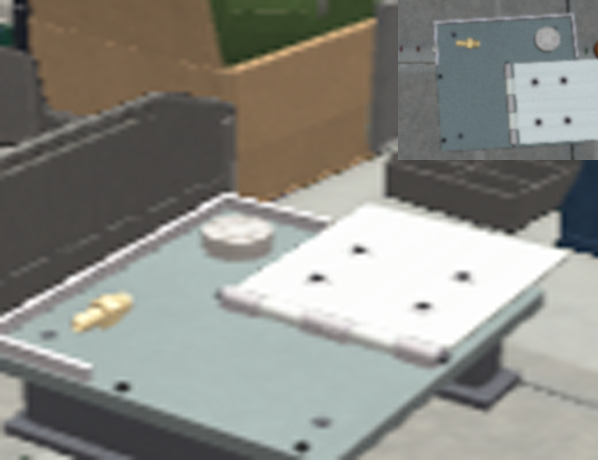

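The leaf's far corners at crop (570,252) and (370,203) match the prediction for 3.14 rad ((569,249), (368,201)). The bearing is on the strip at (237,236) and the robot is clear. Handing in.

```bash
python3 -c "from rig import r; print(r.finish_job())"
```

```text
the job is handed in; nothing more can be done
None
```

The job is handed in at about 19 s of the 61 s allowed. The bearing is on the back strip and the leaf lies flat on the right-hand page.

- **Bearing:** I pushed it back with the fingertips, opened 20 mm, without lifting it. The clear measurement after the push put it at jig (100, -74) mm. A later one gave (102, -74) mm, but from a smaller patch of the image. In the last picture it lies flat on the strip.
- **Leaf:** The tool can only point straight down, so I could not hook a fingertip under the edge. Instead I pressed the side of the closed fingers against the free edge and lifted it by friction, with about 12 N sideways. I then followed the arc over and pressed down slowly.
- **Leaf check:** In the last picture its far corners match the position for 3.14 rad to within about 0.7 of a camera pixel; 3.08 rad would be about 3 to 4 pixels off.
- **Last press:** It reached 59 N on the fingertip, more than needed but below the 120 N wrist limit.
- **Not confirmed:** The leaf's speed was not measured directly. Near upright the fingers showed almost no force, so it may have moved slightly ahead of them there. The fitting looked unmoved in the last picture. The loose things left of the jig were not re-measured, but no contact with them showed in the forces.

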